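Complete the corrector pair and bring the inclinometer over the binnacle

ROBOT

A 6-joint arm with a two-finger parallel gripper is mounted at the origin on the work surface. World frame = base frame: x ahead of the robot, y to its left, z up, the work surface at z = 0. Lengths are in mm, angles in rad, forces in N, time in s.
With the tool pointing down it reaches from about 275 to 1000 mm from the base axis. Payload 8.4 kg.
Tool frame: the origin (TCP) lies on the centre line of the jaws, within the pads' length; the fingertips stand 14 mm ahead of it and the grasp point (between the pads) lies 5 mm behind it; z points along the fingers, y is the line along which they close (so a half turn about z gives the same grasp; the last joint's range is limited). The gripper opens to 85 mm and grips with 20 to 120 N. Pads are 22 mm wide; open, the fingers measure 114 mm over their backs; the gripper's body (76 mm by 85 mm) begins 54 mm behind the grasp point. The pads swing forward as they close: fully open they stand 13 mm farther back than shut.
Start: joints at [-1.169, 0.353, 1.633, -0, 1.155, -0.002], TCP at [245.571, -574.737, 245.281] pointing down, gripper open.
Joint ranges: [-2.63, 2.63], [-0.92, 2.1], [0.06, 2.66], [-1.3, 4.44], [0, 2.69], [-3.02, 3.02]. Speed limits (rad/s): [2.22, 2.22, 2.79, 3.14, 3.14, 3.14].

INTERFACE

Orientations are given as [roll, pitch, yaw] about the fixed x, y, z axes, in that order (R = Rz(yaw) Ry(pitch) Rx(roll)).
In Python, from rig import r gives the robot as it stands.
- The arm moves only by the tool step_arm, never from a script. Its argument "plan" is text: rows parted by semicolons, each of 7 numbers parted by spaces: the turn, a rotation vector about the world's x, y, z in degrees, then the shift along the world's x, y, z in mm, then the closure in counts, from 0 (fully open) to 255 (shut). In form: rx ry rz x y z hand; .... A call has 1 to 8 rows; each row is the pose to reach, as a shift and turn from the pose commanded when the call began; what a row does not reach only later rows make up. A row lasts 1/10 s, in which the tool goes at most 50 mm and 8.59 degrees, less where a joint would pass 70% of its speed; a pose out of reach is approached as far as the arm can. A call with a gripper value outside its range is refused whole. The fingers move at their own pace and stop on an object; "force" is the grip in N (left out, the last holds). Time passes only in rows, so rows that repeat a pose let the fingers close. It gives the time, the measured TCP pose, the force, the opening and the grip force at its end, in the units of the state.
- r.sense(): the state, without advancing time (a new reading comes with each control period).
- r.grab_frame(name): name is "side" or "top" or "wrist"; returns (picture, depth): 400x640x3 uint8, red, green, blue; 400x640 float32, mm along the optical axis (not along the pixel's ray), 0 where there is no reading.
- r.get_calibration(name): a dict with "K" (3x3 intrinsics, pixels), "world_from_camera" (4x4, takes a point from camera to world coordinates). Camera axes: x right, y down, z forward; pixel columns grow to the right and rows downward; lengths in mm; the calibration is good to about 2 mm. A picture is of the moment at which its call begins: read the wrist's pose just before it. get_calibration takes no time and is no camera call; for the wrist camera it gives the pose at the moment of the call.
- r.sign_off(): hands the job in; it is judged then, once.
The state is a dict: "clock": time; "qpos": joint angles; "qvel": joint speeds; "joint_efforts": joint torques, N m; "eef_pos": TCP position; "tcp_rot": TCP orientation; "contact_force": force on the tool from outside, world axes, zero at the start; "wrist_torque": the same for the moment, N m; "opening": opening from 0.0 (shut) to 1.0 (fully open); "grasp_force": force on a finger pad.
Only numpy, scipy, OpenCV 4.12 (cv2) and the standard library are available. Lean on these libraries where they do the work, as an engineer would, in place of code of your own. Each camera call takes 0.05 s, during which the arm holds its last target. There are 200 camera calls.

TASK

One tray of the gray binnacle base already carries an iron corrector block and the other is empty: from the stowage board pick the block of the same length as the one fitted and set it down gently, not dropped, in the empty tray, flat, square and centred along it, leaving the other blocks and everything else on the bench where they are. Then take the swing arm by its knob and swing it round smoothly, without jerking it, until the point of the brass inclinometer hangs over the centre of the binnacle base, and let go.

Things in the scene. Friction and masses are not known exactly. Their poses are not given: they have to be found in the camera images.
- binnacle: gray cast binnacle base bolted to the bench: flange 176 mm in diameter, hollow column with an open top 114 mm in diameter (bore about 90 mm) at 88 mm height, two side wings along its +y and -y carrying the trays. Origin at the centre of its underside, z up. Does not move
- binnacle_center (a point): centre of the open top of the binnacle base, on its axis, 88 mm above the bench
- tray_a: one of two equal gray trays on the binnacle's side wings, 132 mm along +y or -y from its axis (which is which varies), x parallel to the base's x; fixed. Floor 104 mm (x) by 38 mm (y), 6 mm above the origin (centre of underside), 30 mm above the bench; 4 mm lips along both long sides stand 6 mm above the floor, ends open. At the start one tray holds a block, the other is empty
- tray_b: one of two equal gray trays on the binnacle's side wings, 132 mm along +y or -y from its axis (which is which varies), x parallel to the base's x; fixed. Floor 104 mm (x) by 38 mm (y), 6 mm above the origin (centre of underside), 30 mm above the bench; 4 mm lips along both long sides stand 6 mm above the floor, ends open. At the start one tray holds a block, the other is empty
- stowage: birch stowage board with a cork face, 360 mm (x) by 116 mm (y), 30 mm high, flat on the bench. Does not move. Three iron blocks lie on it in a row along its x, about 105 mm apart, each turned a little. Origin at the centre of its underside
- long_1: one of two equal long blocks of dark soft iron, 80 mm long (its x) by 28 mm wide (its y) by 36 mm high, about 0.63 kg. Origin at the centre of its underside. At the start it lies flat (z up) either in one of the two trays on the binnacle base or on the stowage board
- long_2: one of two equal long blocks of dark soft iron, 80 mm long (its x) by 28 mm wide (its y) by 36 mm high, about 0.63 kg. Origin at the centre of its underside. At the start it lies flat (z up) either in one of the two trays on the binnacle base or on the stowage board
- short_1: one of two equal short blocks of dark soft iron, 48 mm long (its x) by 28 mm wide (its y) by 36 mm high, about 0.38 kg. Origin at the centre of its underside. At the start it lies flat (z up) either in one of the two trays on the binnacle base or on the stowage board
- short_2: one of two equal short blocks of dark soft iron, 48 mm long (its x) by 28 mm wide (its y) by 36 mm high, about 0.38 kg. Origin at the centre of its underside. At the start it lies flat (z up) either in one of the two trays on the binnacle base or on the stowage board
- swing_arm: steel swing arm, a level bar 22 mm wide and 16 mm high, hinged to an upright post 404 mm from its free end. Origin at the free end, on the axis of knob and inclinometer, 215 mm above the bench; its x axis points level along the bar to the post. It turns about the post only, swinging in over the binnacle clockwise seen from above. Hinge friction about 0.25 N m (under 1 N at the knob); it stays where it is left
- swing_knob (a point): grip point of the black upright knob on top of the arm's free end; its x axis points level along the arm to the post, whose vertical axis (the hinge) is 404 mm away. The knob is a plain cylinder 22 mm in diameter and 40 mm tall, 227 to 267 mm above the bench; this point is on its axis, 16 mm below its top, 28 mm above the upper face of the 22 mm wide steel bar. Pinch it from above
- inclinometer_point (a point): lowest point of the small round brass inclinometer (60 mm in diameter) that hangs under the arm's free end, straight below the knob, 111 mm above the bench. It must come over binnacle_center (23 mm above it)
- glass_float: green glass float, 76 mm ball in a cork ring, bystander, leave alone. Origin at the centre of its underside
- bearing_ring: chrome bearing ring, 132 mm in diameter, with two upright sight vanes (46 mm high), flat on the bench, bystander, leave alone. Origin at the centre of its underside
- screwdriver: screwdriver, 190 mm, lying on the bench, bystander, leave alone
- tin: closed metal tin 56 mm in diameter, 55 mm high, bystander, leave alone
- packing: wooden packing piece 70 x 30 x 20 mm, lying on the bench, bystander, leave alone
- thumbscrew: brass thumbscrew standing on its 24 mm head, 22 mm high, bystander, leave alone
There are look-alikes about, which are no part of the job. What is shaped like the short_1 but green is not meant. Leave any pink look-alike of the short_2 alone.

How it is judged (in metres and radians):
On the way, in this order (a step that is already met when the one before it is completed fails the run):
1. the matching block lies square and centred in the empty tray, released, the other blocks left alone (distance of each of long_1, short_1 from where it was at the start of the episode below 0.008 m and ((horizontal distance between long_1 and binnacle below 0.16 m and x of long_2 in the frame of binnacle between -0.01 and 0.01 m and horizontal distance between long_2 and binnacle between 0.124 and 0.14 m and z of long_2 in the frame of binnacle between 0.027 and 0.033 m and angle between long_2's own z axis and vertical below 0.06 rad and angle between the x axis of long_2 and the x axis of binnacle, either way round below 0.15 rad and linear speed of long_2 below 0.02 m/s and contact force between long_2 and the fingers below 0.1 N and distance of short_2 from where it was at the start of the episode below 0.02 m) or (horizontal distance between short_1 and binnacle below 0.16 m and x of short_2 in the frame of binnacle between -0.01 and 0.01 m and horizontal distance between short_2 and binnacle between 0.124 and 0.14 m and z of short_2 in the frame of binnacle between 0.027 and 0.033 m and angle between short_2's own z axis and vertical below 0.06 rad and angle between the x axis of short_2 and the x axis of binnacle, either way round below 0.15 rad and linear speed of short_2 below 0.02 m/s and contact force between short_2 and the fingers below 0.1 N and distance of long_2 from where it was at the start of the episode below 0.02 m))), for 0.2 s.
2. the inclinometer's point hangs over the centre of the binnacle base (horizontal distance between inclinometer_point and binnacle_center below 0.015 m), for 0.2 s.
At the end, for the whole second after the job is handed in: The matching block lies flat in the tray that was empty: within 10 mm of its middle lengthwise, 8 mm across, 0.15 rad of square. The other blocks have not been shifted (fitted one under 8 mm). Inclinometer point within 15 mm, seen from above, of the binnacle centre; arm at rest (all of step 1 and horizontal distance between inclinometer_point and binnacle_center below 0.015 m and angular speed of swing_arm below 0.03 rad/s); the robot touches nothing.
It fails at once if an iron block is dropped or slammed into a tray (over 0.25 m/s in the last 25 mm) ((horizontal distance between long_2 and binnacle below 0.16 m and z of long_2 in the frame of binnacle below 0.055 m and linear speed of long_2 above 0.25 m/s) or (horizontal distance between short_2 and binnacle below 0.16 m and z of short_2 in the frame of binnacle below 0.055 m and linear speed of short_2 above 0.25 m/s)).
It fails at once if the swing arm is jerked or thrown (over 1.2 rad/s) (angular speed of swing_arm above 1.2 rad/s).
It fails at once if another thing on the bench is moved by more than 30 mm (distance of any of glass_float, bearing_ring, screwdriver, tin, packing, thumbscrew from where it was at the start of the episode above 0.03 m).
It also fails if it takes over 61 s, if anything falls off the work surface, if the arm or the gripper's body presses on something with over 40 N, if the wrist force passes 120 N, or if a joint passes its speed limit or range.

## Working session

There is one attempt and no reset: what is moved stays moved. The work goes in short steps, Python scripts to look and compute and a tool call to move; the robot and the scene stay as the last step left them, time stands still between calls to the robot, and variables do not carry over. Pictures are saved under pics/ and viewed, at most 10 in all, crops included, and the job is handed in when it is done.

Besides the shell and the picture viewer there is one more tool, called after ">>>" as name(argument=value, ...), one argument or row to a line, values as JSON. step_arm: Moves the arm, as the interface text tells. Its arguments: {"type":"object","properties":{"plan":{"type":"string"},"force":{"type":"number"}},"required":["plan"]}

```bash
mkdir -p pics; cat > h.py <<'E'
from rig import r
import numpy as np, cv2
def grab(n):
    c=r.get_calibration(n); p,d=r.grab_frame(n); return p,d,np.array(c["K"]),np.array(c["world_from_camera"])
def pts(d,K,T):
    v,u=np.mgrid[:d.shape[0],:d.shape[1]]
    X=np.stack([(u-K[0,2])/K[0,0]*d,(v-K[1,2])/K[1,1]*d,d],-1)
    return X@T[:3,:3].T+T[:3,3]
def ray(u,v,z,K,T):
    w=T[:3,:3]@np.array([(u-K[0,2])/K[0,0],(v-K[1,2])/K[1,1],1]); o=T[:3,3]
    return o+w*(z-o[2])/w[2]
E
python3 - <<'E'
from h import *
for n in("top","side"):
    p,d,K,T=grab(n); np.savez(f"pics/{n}0.npz",p=p,d=d,K=K,T=T); cv2.imwrite(f"pics/{n}0.png",p[...,::-1]); print(n,K[0,0],T.round(2).tolist())
s=r.sense(); print(s)
E
```

```text
top 375.7428845562777 [[0.09, -0.97, 0.23, 365.49], [-1.0, -0.08, 0.02, -30.25], [0.0, -0.23, -0.97, 1005.81], [0.0, 0.0, 0.0, 1.0]]
side 399.2568685357489 [[0.93, -0.27, 0.27, 322.53], [-0.38, -0.69, 0.62, -577.25], [0.02, -0.68, -0.74, 834.66], [0.0, 0.0, 0.0, 1.0]]
{'clock': 0.1, 'qpos': array([-1.16941122e+00,  3.53601867e-01,  1.63403923e+00, -2.55245936e-05,
        1.15521226e+00, -2.41721703e-03]), 'qvel': array([-0.00023614, -0.00122308, -0.00200645, -0.00046872,  0.00208201,
       -0.00147546]), 'joint_efforts': array([-3.46867355e-04, -6.06359768e+01, -3.42820680e+01, -6.10869188e-05,
        3.98805845e-03,  6.58334699e-06]), 'eef_pos': array([ 245.39906687, -574.36958982,  244.63118213]), 'tcp_rot': array([-3.14033190e+00,  2.02914957e-05,  4.03812659e-01]), 'contact_force': array([ 0.37807355, -0.6245489 ,  0.39649067]), 'wrist_torque': array([-0.01507984,  0.01550442,  0.04071156]), 'grasp_force': 0.0, 'opening': 1.0043719273961609}
```

View pics/top0.png

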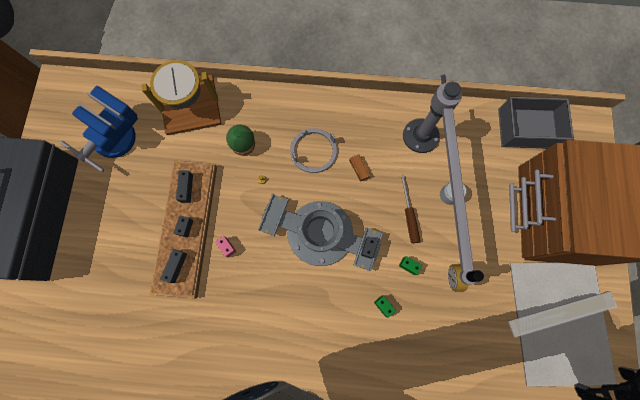

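View pics/side0.png

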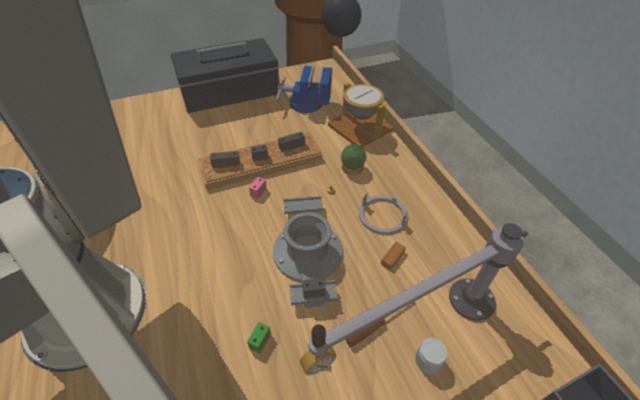

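The top view shows the stowage board with dark blocks at (184,186) long, (183,226) short and (174,266) long. The fitted block is at (370,247) and the empty tray at (275,215). The knob is at (476,276) and the post at (450,93). Candidates for the wanted block are the two long blocks, the short dark one at (183,226), the pink one at (225,245), and the green ones at (410,265) and (385,305). I choose (183,226) and will check it by size.

```bash
cat > m.py <<'E'
from h import *
z=np.load("pics/top0.npz"); p,d,K,T=z["p"],z["d"],z["K"],z["T"]
P=pts(d,K,T); Z=P[...,2]; hsv=cv2.cvtColor(p,cv2.COLOR_RGB2HSV)
def comps(m,lo=30,roi=None):
    n,l,s,c=cv2.connectedComponentsWithStats(m.astype(np.uint8))
    for i in range(1,n):
        if s[i,4]<lo: continue
        q=P[l==i]; 
        (cx,cy),(w,h),a=cv2.minAreaRect(q[:,:2].astype(np.float32))
        print("px",c[i].round(),"n",s[i,4],"ctr",round(cx,1),round(cy,1),"wh",round(w,1),round(h,1),"ang",round(a,1),"z",np.median(q[:,2]).round(1))
print("blocks top z~66"); comps((abs(Z-66)<5)&(hsv[...,2]<110)&(P[...,0]>150)&(P[...,0]<800))
print("board z30"); comps((abs(Z-30)<5)&(P[...,1]>150)&(P[...,0]>150)&(P[...,0]<800),200)
print("trays z30-36"); comps((Z>26)&(Z<40)&(hsv[...,1]<70)&(P[...,1]<150)&(P[...,1]>-250)&(P[...,0]>250)&(P[...,0]<650),40)
m=(abs(Z-88)<5)&(P[...,1]<150)&(P[...,1]>-250)&(P[...,0]>250)&(P[...,0]<650); print("rim"); comps(m,40)
q=P[m][:,:2]; 
A=np.c_[2*q,np.ones(len(q))]
(cx,cy),R=cv2.minEnclosingCircle(q.astype(np.float32)); print(cx,cy,R)
print("knob"); comps((Z>255)&(Z<280)&(P[...,1]<-100)&(P[...,0]<600)&(P[...,0]>200),8)
print("bar z223"); comps((abs(Z-223)<8)&(P[...,1]<-200)&(P[...,0]>200),50)
E
python3 m.py
python3 - <<'E'
import cv2
i=cv2.imread("pics/top0.png"); c=i[160:300,140:420]; cv2.imwrite("pics/crop0.png",cv2.resize(c,None,fx=2.85,fy=2.85,interpolation=cv2.INTER_CUBIC))
E
```

```text
blocks top z~66
px [113. 119.] n 159 ctr 775.4 557.4 wh 68.5 37.7 ang 54.5 z 68.8
px [240. 140.] n 134 ctr 746.6 205.8 wh 55.4 66.1 ang 33.6 z 66.5
px [103. 143.] n 41 ctr 699.9 567.6 wh 11.2 31.1 ang 41.0 z 66.8
px [ 83. 152.] n 95 ctr 677.6 612.2 wh 23.5 56.2 ang 62.6 z 64.6
px [ 47. 216.] n 377 ctr 502.0 665.1 wh 335.0 6.1 ang 0.2 z 65.8
px [528. 171.] n 42 ctr 720.8 -560.7 wh 5.5 54.1 ang 89.8 z 64.1
px [182. 185.] n 327 ctr 605.0 337.8 wh 79.5 28.3 ang 4.3 z 65.8
px [529. 202.] n 72 ctr 635.3 -559.6 wh 4.3 96.5 ang 88.7 z 65.1
px [320. 227.] n 167 ctr 518.5 -29.2 wh 79.2 76.0 ang 72.0 z 68.0
px [181. 225.] n 213 ctr 498.6 323.3 wh 29.6 47.8 ang 83.3 z 65.6
px [532. 242.] n 72 ctr 534.5 -560.5 wh 84.2 17.7 ang 11.4 z 65.6
px [370. 247.] n 219 ctr 485.5 -156.5 wh 27.9 48.0 ang 76.9 z 66.4
px [171. 265.] n 383 ctr 397.0 330.6 wh 29.6 80.1 ang 75.5 z 65.9
board z30
px [ 57. 220.] n 345 ctr 501.7 665.6 wh 9.0 337.6 ang 89.7 z 30.2
px [183. 230.] n 4449 ctr 501.7 331.6 wh 360.5 116.4 ang 0.1 z 30.0
trays z30-36
px [273. 215.] n 686 ctr 552.3 94.3 wh 59.9 104.2 ang 75.5 z 30.9
px [367. 249.] n 466 ctr 484.1 -156.3 wh 52.2 105.4 ang 77.8 z 31.2
rim
px [320. 228.] n 614 ctr 518.4 -30.0 wh 110.5 111.7 ang 4.7 z 88.4
518.8472900390625 -29.00535774230957 56.964569091796875
knob
px [477. 275.] n 121 ctr 422.3 -340.9 wh 20.3 21.1 ang 77.8 z 266.7
px [629. 373.] n 126 ctr 269.5 -614.2 wh 14.9 21.6 ang 69.9 z 267.7
px [581. 388.] n 84 ctr 232.8 -523.2 wh 9.0 21.9 ang 75.0 z 266.0
bar z223
px [457. 191.] n 1979 ctr 623.5 -319.0 wh 436.5 49.6 ang 8.8 z 223.3
```

View pics/crop0.png

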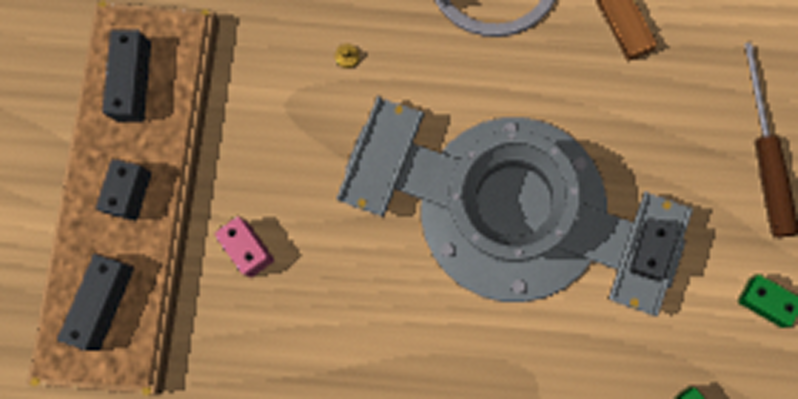

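The crop shows the fitted block as dark and short, measuring 48x28 mm. The dark short block in the middle of the board (crop (124,190)) matches it, while the pink (243,245) and green ones are look-alikes. Next I refine the tray frame and the hinge.

```bash
cat > m2.py <<'E'
from h import *
import sys
from scipy.optimize import least_squares as LS
z=np.load("pics/top0.npz"); p,d,K,T=z["p"],z["d"],z["K"],z["T"]
P=pts(d,K,T); Z=P[...,2]; X=P[...,0];Y=P[...,1]
c=np.array([518.6,-29.3])
m=(abs(Z-88.3)<2)&(np.hypot(X-c[0],Y-c[1])<65)
print("rim n",m.sum(),"mid rect",cv2.minAreaRect(P[m][:,:2].astype(np.float32)))
q=P[m][:,:2]; f=LS(lambda a:np.clip(abs(np.hypot(*(q-a).T)-51)-6,0,None),c).x; print("ring fit",f)
for sgn in (1,-1):
  for ph in (-13.5,):
    a=np.radians(ph); u=np.array([np.cos(a),np.sin(a)]); v=np.array([-np.sin(a),np.cos(a)])
    L=np.stack([(P[...,:2]-c)@u,(P[...,:2]-c)@v],-1)
    m=(Z>25)&(Z<42)&(abs(L[...,0])<70)&(abs(L[...,1]-sgn*135)<32)
    r_=cv2.minAreaRect(L[m].astype(np.float32)); print(sgn,r_)
    mm=m&(abs(L[...,1]-sgn*132)<14); print(" x ends",np.percentile(L[mm][:,0],[1,99]))
    lip=m&(Z>33.5)&(abs(L[...,0])<48); 
    for s2 in(1,-1):
      k=lip&((L[...,1]-sgn*132)*s2>10); B=L[k]
      if len(B)>8: print("  lip",s2,len(B),"meanY",np.median(B[:,1]),"slope deg",np.degrees(np.arctan(np.polyfit(B[:,0],B[:,1],1)[0])))
k=np.array([422.3,-340.9])
m=(abs(Z-223)<4)&(X>440)&(X<740)&(Y<-250)&(Y>-420)
B=P[m][:,:2]; 
# bar centre line: mid of min/max per x bin
cs=[]
for x in range(460,740,10):
    b=B[abs(B[:,0]-x)<8]; 
    if len(b)>6: cs.append((x,(b[:,1].min()+b[:,1].max())/2,np.ptp(b[:,1])))
cs=np.array(cs); print("widths",cs[:,2].round(0)); s,i=np.polyfit(cs[:,0],cs[:,1],1); print("bar dir deg",np.degrees(np.arctan(s)),"line at knob y",s*k[0]+i)
dr=np.array([1,s])/np.hypot(1,s); h=k+404*dr; print("hinge",h,"dist to c",np.hypot(*(h-f)), "ang knob",np.degrees(np.arctan2(*(k-h)[::-1])),"ang c",np.degrees(np.arctan2(*(f-h)[::-1])))
m=(Z>235)&(X>700)&(Y<-150)&(Y>-400); print("post top",cv2.minAreaRect(P[m][:,:2].astype(np.float32)),np.median(Z[m]))
E
python3 m2.py
```

```text
rim n 457 mid rect ((518.3759155273438, -29.99829864501953), (110.45838928222656, 111.36896514892578), 4.740205764770508)
ring fit [518.59923775 -28.96461005]
1 ((3.9162216186523438, 131.68893432617188), (56.41441345214844, 104.2060775756836), 89.177734375)
 x ends [-47.53942681  54.77703206]
  lip 1 63 meanY 152.83304454368593 slope deg -0.9107576451920393
  lip -1 65 meanY 111.30722793524315 slope deg -2.0747220817044414
-1 ((-3.5001296997070312, -131.0449981689453), (54.497802734375, 104.1541748046875), 88.1125259399414)
 x ends [-55.26276116  48.00371878]
  lip 1 68 meanY -110.96853602269925 slope deg -1.2324154425760367
  lip -1 58 meanY -152.22830367370412 slope deg -1.5886352100380998
widths [22. 22. 21. 23. 23. 22. 23. 22. 23. 23. 22. 22. 22. 24. 23. 23. 22. 21.
 23. 22. 23. 22. 22. 22. 21. 23. 22. 24.]
bar dir deg 7.008600736173237 line at knob y -340.8249834454525
hinge [ 823.28124999 -291.60459295] dist to c 402.25724256872735 ang knob -172.99139926382676 ang c 139.23822061934487
post top ((819.7579345703125, -290.6493835449219), (56.89116287231445, 50.14191818237305), 56.90399169921875) 242.48221425556244
```

>>> step_arm(
  plan="0 0 7 12 42 5 0; 0 0 15 24 84 10 0; 0 0 22 36 126 15 0; 0 0 30 48 168 20 0; 0 0 37 60 210 25 0; 0 0 45 72 252 30 0; 0 0 52 84 294 35 0; 0 0 60 96 336 40 0",
  force=60,
)

```text
clock: 0.9
eef_pos: [341.5, -237.0, 285.3]
tcp_rot: [-3.142, -0.0, 1.456]
contact_force: [0.7, 0.0, 0.7]
opening: 0.999
grasp_force: 0.0
```

>>> step_arm(
  plan="0 0 7 12 42 0 0; 0 0 15 24 84 0 0; 0 0 22 36 126 0 0; 0 0 30 48 168 0 0; 0 0 37 60 210 0 0; 0 0 45 72 252 0 0; 0 0 52 84 294 0 0; 0 0 60 96 336 0 0",
)

```text
clock: 1.7
eef_pos: [437.5, 99.2, 285.2]
tcp_rot: [-3.142, 0.0, 2.504]
contact_force: [0.3, -0.0, 0.4]
opening: 0.999
grasp_force: 0.0
```

>>> step_arm(
  plan="0 0 5 10 38 -15 0; 0 0 10 20 76 -35 0; 0 0 15 30 114 -55 0; 0 0 20 40 152 -75 0; 0 0 25 50 190 -95 0; 0 0 30 62 226 -115 0; 0 0 30 62 226 -115 0; 0 0 30 62 226 -115 0",
)

```text
clock: 2.5
eef_pos: [498.9, 323.4, 169.1]
tcp_rot: [-3.14, -0.002, 3.022]
contact_force: [0.7, -0.9, 0.8]
opening: 0.998
grasp_force: 0.0
```

```bash
python3 - <<'E'
from h import *
s=r.sense(); print(s["clock"],s["eef_pos"],s["tcp_rot"],s["qpos"])
p,d,K,T=grab("wrist"); np.savez("pics/w1.npz",p=p,d=d,K=K,T=T); cv2.imwrite("pics/w1.png",p[...,::-1])
P=pts(d,K,T); Z=P[...,2]
m=(abs(Z-66)<4)&(P[...,1]>250)
n,l,st,c=cv2.connectedComponentsWithStats(m.astype(np.uint8))
for i in range(1,n):
    if st[i,4]>400: print(c[i],st[i],cv2.minAreaRect(P[l==i][:,:2].astype(np.float32)),np.median(Z[l==i]))
E
```

```text
2.5 [498.86077795 323.36487225 169.09426754] [-3.13978029e+00 -1.88691324e-03  3.02239753e+00] [ 5.72696361e-01  3.89298310e-01  1.76669500e+00 -2.29633709e-04
  9.88208633e-01 -8.78779957e-01]
[314.03259259  55.59005291] [ 289    0   53  116 4725] ((398.9840393066406, 329.8157958984375), (28.012636184692383, 73.4939956665039), 75.9067153930664) 66.27347330810696
[320.63547486 194.96787709] [ 303  165   37   61 2148] ((497.0873107910156, 323.1562194824219), (27.679393768310547, 48.21249771118164), 82.35557556152344) 66.39301691196073
[351.21145547 306.72655944] [ 328  266   46   83 2549] ((602.9359741210938, 337.5187683105469), (80.44670867919922, 28.04314422607422), 4.041955471038818) 66.5413008216689
[623.67515924 366.69214437] [603 354  37  26 471] ((697.3211059570312, 582.82958984375), (21.49925994873047, 33.08352279663086), 4.609020233154297) 66.58532599420155
```

View pics/w1.png

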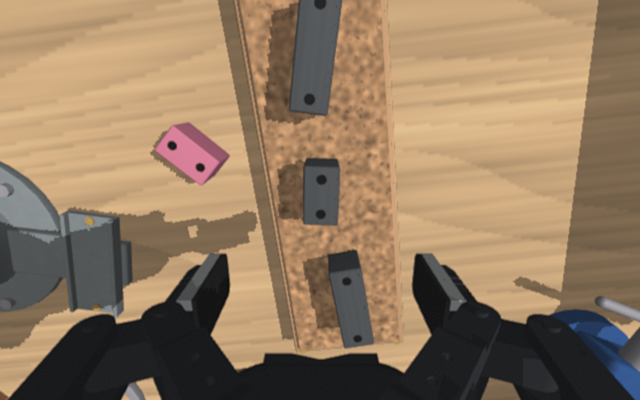

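The wrist view shows the wanted dark short block at (321,195) between its long neighbours (314,55) and (351,307). The pink look-alike is at (190,153). I go down onto the block.

>>> step_arm(
  plan="0 0 -0.5 -1 0 -25 0; 0 0 -0.5 -1 0 -50 0; 0 0 -0.5 -1 0 -75 0; 0 0 -0.5 -1 0 -95 0; 0 0 -0.5 -1 0 -110 0; 0 0 -0.5 -1 0 -117 0; 0 0 -0.5 -1 0 -117 0; 0 0 -0.5 -1 0 -117 60",
  force=60,
)

```text
clock: 3.35
eef_pos: [499.1, 323.3, 54.2]
tcp_rot: [3.141, 0.001, 3.013]
contact_force: [-0.1, -0.0, -0.2]
opening: 0.858
grasp_force: 0.0
```

>>> step_arm(
  plan="0 0 0 0 0 0 110; 0 0 0 0 0 0 150; 0 0 0 0 0 0 200; 0 0 0 0 0 0 230; 0 0 0 0 0 0 230; 0 0 0 0 0 0 230; 0 0 0 0 0 0 230; 0 0 0 0 0 0 230",
)

```text
clock: 4.15
eef_pos: [498.9, 323.5, 54.0]
tcp_rot: [3.141, 0.001, 3.013]
contact_force: [-1.5, -0.5, 5.3]
opening: 0.316
grasp_force: 60.2
```

>>> step_arm(
  plan="0 0 0 0 0 10 230; 0 0 0 0 0 25 230; 0 0 0 0 0 45 230; 0 0 0 0 0 65 230; 0 0 0 0 0 80 230; 0 0 -1 8 -20 85 230; 0 0 -2 14 -45 90 230; 0 0 -3 20 -70 90 230",
)

```text
clock: 4.95
eef_pos: [519.0, 252.9, 144.8]
tcp_rot: [3.141, 0.001, 2.961]
contact_force: [0.3, -0.2, -4.1]
opening: 0.317
grasp_force: 59.7
```

>>> step_arm(
  plan="0 0 -1 6 -26 0 230; 0 0 -2 12 -52 0 230; 0 0 -3 18 -78 0 230; 0 0 -4 24 -104 0 230; 0 0 -4.7 30 -130 0 230; 0 0 -4.7 35 -155 0 230; 0 0 -4.7 35 -155 0 230; 0 0 -4.7 35 -155 0 230",
)

```text
clock: 5.75
eef_pos: [553.6, 97.9, 143.8]
tcp_rot: [3.141, 0.0, 2.877]
contact_force: [0.7, -0.5, -3.9]
opening: 0.321
grasp_force: 60.0
```

```bash
cat > meas.py <<'E'
from h import *
import sys
tag=sys.argv[1]; zb=float(sys.argv[2])
s=r.sense(); print(s["clock"],s["eef_pos"],s["tcp_rot"],s["opening"],s["grasp_force"])
for n in ("wrist","top"):
    p,d,K,T=grab(n); np.savez(f"pics/{n}{tag}.npz",p=p,d=d,K=K,T=T); cv2.imwrite(f"pics/{n}{tag}.png",p[...,::-1])
    P=pts(d,K,T); Z=P[...,2]; near=np.hypot(P[...,0]-553,P[...,1]-98)<75
    print(n)
    for nm,m in (("block",(abs(Z-zb)<4)&near),("tray",(Z>26)&(Z<40)&near)):
        k,l,st,c=cv2.connectedComponentsWithStats(m.astype(np.uint8))
        for i in range(1,k):
            if st[i,4]>100:
                R=cv2.minAreaRect(P[l==i][:,:2].astype(np.float32)); print(nm,c[i].round(),st[i,4],np.round(R[0],1),np.round(R[1],1),round(R[2],1),np.median(Z[l==i]).round(1))
E
python3 meas.py 2 156
```

```text
5.75 [553.58451537  97.89662043 143.76534593] [3.14129633e+00 7.28804825e-05 2.87720235e+00] 0.320741048867594 59.954527616500854
wrist
block [322. 274.] 7040 [552.7 101.4] [47.1 49. ] 74.4 156.1
block [263. 272.] 131 [541.3  75.8] [5.8 1.8] 73.9 156.3
tray [320. 163.] 4595 [532.1 101.6] [48.4 64.3] 74.9 30.7
top
```

>>> step_arm(
  plan="0 0 0 0 0 -10 230; 0 0 0 0 0 -22 230; 0 0 0 0 0 -34 230; 0 0 0 0 0 -44 230; 0 0 0 0 0 -52 230; 0 0 0 0 0 -60 230; 0 0 0 0 0 -66 230; 0 0 0 0 0 -72 230",
)

```text
clock: 6.65
eef_pos: [553.7, 98.2, 70.8]
tcp_rot: [3.142, 0.0, 2.879]
contact_force: [-0.5, 0.4, -4.6]
opening: 0.317
grasp_force: 59.9
```

>>> step_arm(
  plan="0 0 0 0 0 -4 230; 0 0 0 0 0 -8 230; 0 0 0 0 0 -11 230; 0 0 0 0 0 -13 230; 0 0 0 0 0 -15 230; 0 0 0 0 0 -16 230; 0 0 0 0 0 -17 230; 0 0 0 0 0 -17 230",
)

```text
clock: 7.45
eef_pos: [553.5, 98.3, 54.3]
tcp_rot: [-3.142, -0.0, 2.879]
contact_force: [-0.5, -0.0, -3.5]
opening: 0.315
grasp_force: 59.9
```

>>> step_arm(
  plan="0 0 0 0 0 -0.5 230; 0 0 0 0 0 -0.5 230; 0 0 0 0 0 -1 230; 0 0 0 0 0 -1 230",
)

```text
clock: 7.85
eef_pos: [553.7, 98.3, 54.0]
tcp_rot: [3.141, 0.0, 2.879]
contact_force: [-2.0, -0.3, 6.3]
opening: 0.313
grasp_force: 61.3
```

Contact made. Release slowly and rise.

>>> step_arm(
  plan="0 0 0 0 0 0 170; 0 0 0 0 0 0 150; 0 0 0 0 0 0 130; 0 0 0 0 0 0 110; 0 0 0 0 0 0 90; 0 0 0 0 0 0 90; 0 0 0 0 0 0 90; 0 0 0 0 0 0 90",
)

```text
clock: 8.65
eef_pos: [553.5, 98.3, 53.2]
tcp_rot: [-3.142, -0.0, 2.879]
contact_force: [0.1, 0.2, -0.5]
opening: 0.649
grasp_force: 0.0
```

>>> step_arm(
  plan="0 0 0 0 0 8 90; 0 0 0 0 0 20 90; 0 0 0 0 0 40 90; 0 0 0 0 0 65 70; 0 0 0 0 0 95 50; 0 0 0 0 0 125 0; 0 0 0 0 0 155 0; 0 0 0 0 0 155 0",
)

```text
clock: 9.45
eef_pos: [556.1, 98.7, 213.7]
tcp_rot: [3.138, 0.007, 2.879]
contact_force: [0.0, 0.2, 0.4]
opening: 1.003
grasp_force: 0.0
```

```bash
python3 meas.py 3 66
```

```text
9.45 [556.08263411  98.70541133 213.70149471] [3.13815959 0.00739409 2.8786862 ] 1.0028855300664756 0.0
wrist
block [319. 176.] 1587 [552.1  98.7] [27.6 47.3] 74.1 66.4
tray [317. 160.] 3001 [551.9  98. ] [ 47.2 104. ] 75.0 31.0
top
```

View pics/wrist3.png

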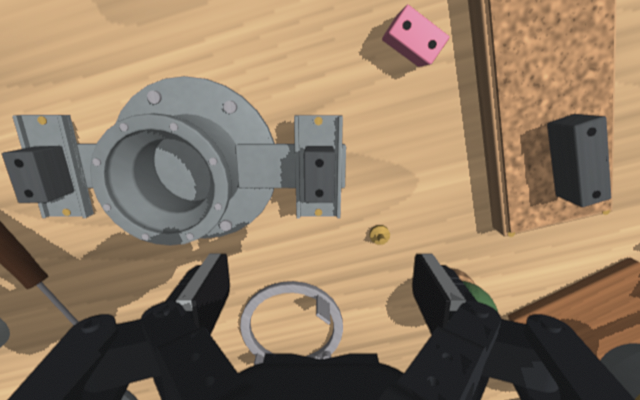

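The wrist view shows the block flat and centred in the tray at (319,176). Its measured centre is within 1 mm of the tray's and the angle within 1°. Now to the knob.

>>> step_arm(
  plan="0 0 -4 -6 -20 25 0; 0 0 -8 -14 -50 45 0; 0 0 -12 -24 -80 65 0; 0 0 -17 -34 -110 80 0; 0 0 -21 -44 -140 90 0; 0 0 -25 -54 -175 100 0; 0 0 -29 -64 -210 110 0; 0 0 -34 -74 -245 110 0",
)

```text
clock: 10.35
eef_pos: [479.0, -148.0, 318.6]
tcp_rot: [3.141, 0.0, 2.282]
contact_force: [0.8, -1.5, 0.1]
opening: 1.001
grasp_force: 0.0
```

>>> step_arm(
  plan="0 0 -5 -10 -35 0 0; 0 0 -10 -20 -70 0 0; 0 0 -16 -30 -105 0 0; 0 0 -22 -40 -140 0 0; 0 0 -28 -50 -165 0 0; 0 0 -34 -60 -185 0 0; 0 0 -34 -60 -194 0 0; 0 0 -34 -60 -194 0 0",
)

```text
clock: 11.15
eef_pos: [419.3, -341.2, 317.4]
tcp_rot: [-3.141, -0.001, 1.693]
contact_force: [1.0, 0.7, -0.5]
opening: 0.997
grasp_force: 0.0
```

```bash
python3 - <<'E'
from h import *
s=r.sense(); print(s["clock"],s["eef_pos"],s["tcp_rot"],s["qpos"].round(2))
z=np.load("pics/wrist3.npz"); P=pts(z["d"],z["K"],z["T"]); Z=P[...,2]
m=(abs(Z-88)<3)&(np.hypot(P[...,0]-518,P[...,1]+29)<65); print("rim",cv2.minEnclosingCircle(P[m][:,:2].astype(np.float32)),cv2.minAreaRect(P[m][:,:2].astype(np.float32)))
p,d,K,T=grab("wrist"); np.savez("pics/wk.npz",p=p,d=d,K=K,T=T); cv2.imwrite("pics/wk.png",p[...,::-1])
P=pts(d,K,T); Z=P[...,2]
for lo,hi in((258,275),(215,230)):
    k,l,st,c=cv2.connectedComponentsWithStats(((Z>lo)&(Z<hi)&(np.hypot(P[...,0]-422,P[...,1]+341)<200)).astype(np.uint8))
    for i in range(1,k):
        if st[i,4]>100: print(lo,c[i].round(),st[i,4],cv2.minAreaRect(P[l==i][:,:2].astype(np.float32)),np.median(Z[l==i]))
E
```

```text
11.15 [ 419.31327604 -341.22583679  317.40475761] [-3.14074808e+00 -1.06294051e-03  1.69304777e+00] [-0.69  0.16  1.73  0.    1.26 -0.81]
rim ((516.9334106445312, -30.116107940673828), 57.48094940185547) ((517.0628662109375, -29.651878356933594), (113.17061614990234, 112.83839416503906), 81.66094207763672)
258 [320. 225.] 987 ((419.76116943359375, -341.6007080078125), (20.535907745361328, 20.713838577270508), 54.191986083984375) 266.99630637615485
215 [454. 202.] 8104 ((512.32666015625, -330.29119873046875), (217.98585510253906, 25.565765380859375), 5.57883882522583) 223.34482569357573
```

View pics/wk.png

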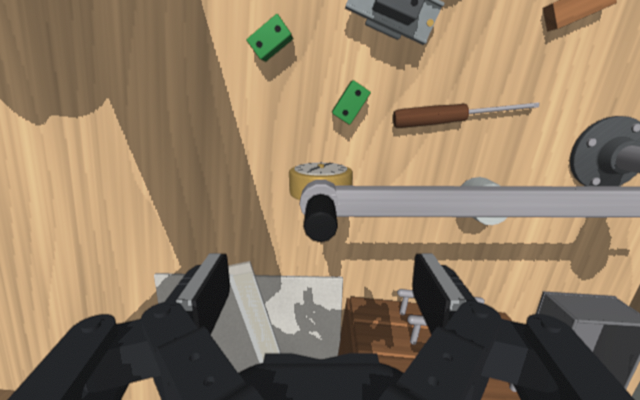

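The knob is at (320,225), centred between the fingers. I go down and pinch it.

>>> step_arm(
  plan="0 0 0 1.5 0 -15 0; 0 0 0 1.5 0 -30 0; 0 0 0 1.5 0 -45 0; 0 0 0 1.5 0 -58 0; 0 0 0 1.5 0 -66 0; 0 0 0 1.5 0 -70 0; 0 0 0 1.5 0 -70 60; 0 0 0 1.5 0 -70 120",
  force=30,
)

```text
clock: 12.0
eef_pos: [421.4, -340.9, 248.7]
tcp_rot: [3.141, 0.0, 1.692]
contact_force: [0.1, 0.4, 0.5]
opening: 0.689
grasp_force: 0.0
```

>>> step_arm(
  plan="0 0 0 0 0 0 160; 0 0 0 0 0 0 200; 0 0 0 0 0 0 230; 0 0 0 0 0 0 240; 0 0 0 0 0 0 240; 0 0 0 0 0 0 240; 0 0 0 0 0 0 240; 0 0 0 0 0 0 240",
)

```text
clock: 12.8
eef_pos: [419.0, -341.1, 248.9]
tcp_rot: [-3.138, 0.0, 1.692]
contact_force: [-11.3, -2.1, 8.8]
opening: 0.247
grasp_force: 30.3
```

```bash
python3 - <<'E'
from h import *
s=r.sense(); print(s["eef_pos"],s["tcp_rot"],s["contact_force"])
k=s["eef_pos"][:2]; 
# fixed bar direction 7.0 deg at start
a0=np.radians(187.0); 
for dirdeg in (7.0,6.5,7.5):
    h=k+404*np.array([np.cos(np.radians(dirdeg)),np.sin(np.radians(dirdeg))]); c=np.array([517.8,-29.5]); v=c-h; print("h",h,"dist",np.hypot(*v),"turn",np.degrees(np.arctan2(v[1],v[0]))%360-180-dirdeg)
h=k+404*np.array([np.cos(np.radians(7)),np.sin(np.radians(7))])
for t in range(0,50,2):
    b=np.radians(187-t); q=h+404*np.array([np.cos(b),np.sin(b)])-k; print(t,q.round(1))
E
```

```text
[ 418.98752723 -341.14853993  248.94878583] [-3.13771340e+00  1.85724717e-04  1.69207194e+00] [-11.32221746  -2.06429909   8.8339735 ]
h [ 819.97617249 -291.91332519] dist 400.2139333647199 turn -47.97143101456487
h [ 820.39055692 -295.41444157] dist 402.82941224617605 turn -47.80877725629071
h [ 819.53125122 -288.41595827] dist 397.59177734386856 turn -48.13293412508483
0 [-0.  0.]
2 [-1.5 14. ]
4 [-2.5 28.1]
6 [-2.9 42.2]
8 [-2.9 56.3]
10 [-2.5 70.4]
12 [-1.5 84.4]
14 [-0.  98.5]
16 [  2.  112.4]
18 [  4.4 126.3]
20 [  7.3 140.1]
22 [ 10.8 153.8]
24 [ 14.6 167.4]
26 [ 19.  180.8]
28 [ 23.8 194. ]
30 [ 29.1 207.1]
32 [ 34.8 220. ]
34 [ 41.  232.6]
36 [ 47.6 245.1]
38 [ 54.7 257.3]
40 [ 62.2 269.3]
42 [ 70.1 281. ]
44 [ 78.3 292.4]
46 [ 87.  303.5]
48 [ 96.1 314.3]
```

>>> step_arm(
  plan="0 0 0 -2 0 0 240; 0 0 -0.5 -2.4 3.5 0 240; 0 0 -1.5 -3.2 10.5 0 240; 0 0 -3 -4.1 21 0 240; 0 0 -5 -4.7 35.1 0 240; 0 0 -7 -4.9 49.2 0 240; 0 0 -9 -4.7 63.4 0 240; 0 0 -11 -4 77.4 0 240",
)

```text
clock: 13.6
eef_pos: [417.2, -262.9, 249.0]
tcp_rot: [3.141, 0.001, 1.498]
contact_force: [-0.2, -0.1, 5.3]
opening: 0.245
grasp_force: 30.1
```

```bash
python3 - <<'E'
from h import *
s=r.sense(); print(s["eef_pos"],s["tcp_rot"],s["contact_force"],s["wrist_torque"])
h=np.array([820,-291.9])
f=lambda t:h+404*np.array([np.cos(np.radians(187-t)),np.sin(np.radians(187-t))])
k=f(11)
print("expected",k, "r",np.hypot(*(s["eef_pos"][:2]-h)))
for t0,L in((11,range(13,28,2)),(27,range(29,44,2)),(43,(45,46.5,47.5,48,48.5))):
    for t in L: print(t-t0,(f(t)-f(t0)).round(1))
E
```

```text
[ 417.19156888 -262.9249602   248.96875346] [3.14086214e+00 7.16189688e-04 1.49806945e+00] [-0.18676811 -0.13623086  5.32342192] [-0.13021268  0.34164566  0.03948568]
expected [ 416.9841237  -263.71838461] r 403.84921086339324
2 [ 1.2 14. ]
4 [ 2.9 28. ]
6 [ 5.2 42. ]
8 [ 7.8 55.8]
10 [11.  69.6]
12 [14.7 83.2]
14 [18.8 96.7]
16 [ 23.4 110. ]
2 [ 5.1 13.2]
4 [10.6 26.1]
6 [16.5 38.9]
8 [22.9 51.5]
10 [29.8 63.8]
12 [37.  75.9]
14 [44.7 87.7]
16 [52.8 99.3]
2 [ 8.5 11.3]
3.5 [15.1 19.5]
4.5 [19.6 24.9]
5 [21.9 27.6]
5.5 [24.3 30.2]
```

Negligible side force, so the hinge estimate holds. I carry on.

>>> step_arm(
  plan="0 0 -2 1.2 14 0 240; 0 0 -4 2.9 28 0 240; 0 0 -6 5.2 42 0 240; 0 0 -8 7.8 55.8 0 240; 0 0 -10 11 69.6 0 240; 0 0 -12 14.7 83.2 0 240; 0 0 -14 18.8 96.7 0 240; 0 0 -16 23.4 110 0 240",
)

```text
clock: 14.4
eef_pos: [441.2, -152.8, 248.9]
tcp_rot: [3.14, -0.0, 1.219]
contact_force: [2.3, -1.4, 3.6]
opening: 0.25
grasp_force: 29.9
```

>>> step_arm(
  plan="0 0 -2 5.1 13.2 0 240; 0 0 -4 10.6 26.1 0 240; 0 0 -6 16.5 38.9 0 240; 0 0 -8 22.9 51.5 0 240; 0 0 -10 29.8 63.8 0 240; 0 0 -12 37 75.9 0 240; 0 0 -13.5 42.8 84.9 0 240; 0 0 -14.5 46.7 90.6 0 240",
)

```text
clock: 15.2
eef_pos: [488.6, -62.2, 249.0]
tcp_rot: [3.139, -0.001, 0.967]
contact_force: [2.2, -2.9, 2.6]
opening: 0.249
grasp_force: 30.0
```

```bash
python3 - <<'E'
from h import *
s=r.sense(); print(s["eef_pos"],s["tcp_rot"],s["contact_force"])
h=np.array([820,-291.9]); v=s["eef_pos"][:2]-h
a=np.degrees(np.arctan2(v[1],v[0]))%360; print("r",np.hypot(*v),"ang",a)
p,d,K,T=grab("top"); np.savez("pics/top5.npz",p=p,d=d,K=K,T=T); cv2.imwrite("pics/top5.png",p[...,::-1])
f=lambda b:h+404*np.array([np.cos(np.radians(b)),np.sin(np.radians(b))])
for t in(1.5,3,4.5,5.5,6,6.5): print(t,(f(a-t)-f(a)).round(1),f(a-t).round(1))
E
```

```text
[488.5807113  -62.2430134  248.95924939] [ 3.13918289e+00 -1.12659530e-03  9.66581308e-01] [ 2.20996885 -2.94078645  2.57996611]
r 403.21343778690283 ang 145.27997722922788
1.5 [6.1 8.6] [494.1 -53.2]
3 [12.5 17.1] [500.4 -44.7]
4.5 [19.1 25.3] [507.  -36.5]
5.5 [23.6 30.8] [511.5 -31. ]
6 [25.9 33.4] [513.8 -28.3]
6.5 [28.2 36.1] [516.1 -25.7]
```

>>> step_arm(
  plan="0 0 -1.5 6.1 8.6 0 240; 0 0 -3 12.5 17.1 0 240; 0 0 -4.5 19.1 25.3 0 240; 0 0 -5.5 23.6 30.8 0 240; 0 0 -6.1 26.4 34 0 240; 0 0 -6.1 26.4 34 0 240; 0 0 -6.1 26.4 34 0 240; 0 0 -6.1 26.4 34 0 240",
)

```text
clock: 16.05
eef_pos: [514.5, -28.9, 248.9]
tcp_rot: [3.14, -0.001, 0.861]
contact_force: [3.9, -2.2, 5.0]
opening: 0.246
grasp_force: 30.2
```

>>> step_arm(
  plan="0 0 0 0 0 0 225; 0 0 0 0 0 0 200; 0 0 0 0 0 0 170; 0 0 0 0 0 0 130; 0 0 0 0 0 0 80; 0 0 0 0 0 0 40; 0 0 0 0 0 0 0; 0 0 0 0 0 0 0",
)

```text
clock: 16.85
eef_pos: [513.5, -28.7, 248.2]
tcp_rot: [-3.141, 0.0, 0.861]
contact_force: [0.4, 0.6, -0.6]
opening: 0.998
grasp_force: 0.0
```

>>> step_arm(
  plan="0 0 0 0 0 10 0; 0 0 0 0 0 25 0; 0 0 0 0 0 45 0; 0 0 0 0 0 65 0; 0 0 0 -10 0 85 0; 0 0 0 -20 0 100 0; 0 0 0 -20 0 100 0; 0 0 0 -20 0 100 0",
)

```text
clock: 17.65
eef_pos: [493.8, -28.7, 348.6]
tcp_rot: [3.141, -0.001, 0.861]
contact_force: [0.4, -0.2, -0.3]
opening: 0.998
grasp_force: 0.0
```

```bash
python3 - <<'E'
from h import *
s=r.sense(); print(s["clock"],s["eef_pos"],s["contact_force"],s["opening"])
for n in("wrist","side","top"):
    p,d,K,T=grab(n); np.savez(f"pics/{n}6.npz",p=p,d=d,K=K,T=T); cv2.imwrite(f"pics/{n}6.png",p[...,::-1])
    P=pts(d,K,T); Z=P[...,2]
    near=np.hypot(P[...,0]-518,P[...,1]+29)<60
    for nm,lo,hi in(("knob",262,272),("rim",85,91)):
        m=(Z>lo)&(Z<hi)&near
        if m.sum()>30: print(n,nm,m.sum(),cv2.minAreaRect(P[m][:,:2].astype(np.float32)))
    hsv=cv2.cvtColor(p,cv2.COLOR_RGB2HSV); m=near&(hsv[...,0]>15)&(hsv[...,0]<35)&(hsv[...,1]>110)&(Z>105)&(Z<180)
    if m.sum()>20: print(n,"brass",m.sum(),P[m].min(0).round(1),P[m].max(0).round(1))
E
```

```text
17.65 [493.78295447 -28.74764326 348.6031179 ] [ 0.39711865 -0.20714883 -0.27585131] 0.9977430725568281
wrist knob 725 ((515.1773071289062, -29.72955894470215), (20.597549438476562, 21.05153465270996), 62.77754592895508)
wrist rim 1904 ((518.0187377929688, -22.396663665771484), (97.46900939941406, 112.72977447509766), 82.50860595703125)
wrist brass 325 [487.5 -44.6 152.5] [543.3  -3.1 180. ]
side knob 76 ((516.2648315429688, -31.715564727783203), (20.261985778808594, 20.978796005249023), 7.551707744598389)
side rim 444 ((517.346923828125, -37.00299072265625), (101.56776428222656, 111.34736633300781), 73.70063781738281)
side brass 85 [491.1 -58.2 142.7] [542.3  -8.4 180. ]
top rim 265 ((494.03997802734375, -45.928672790527344), (52.39002990722656, 112.26898193359375), 34.26126480102539)
top brass 28 [488.1 -40.3 153.1] [506.4 -11.7 179.7]
```

View pics/side6.png

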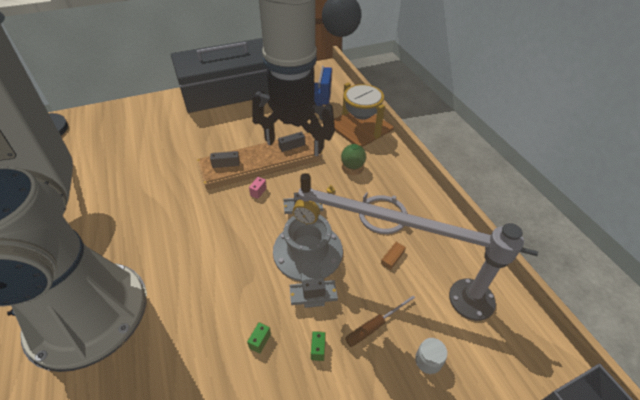

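The side view shows the inclinometer at (305,212) hanging over the binnacle top at (307,230), with the gripper clear. The knob measures (515.5, -30.5) against the centre at (517.7, -29.5), about 3 mm off.

```bash
python3 -c "
from rig import r
print(r.sign_off())"
```

```text
the job is handed in; nothing more can be done
None
```

The job is handed in, though sign-off returned no verdict: the short block sits in the empty tray within about 1 mm of centre, and the swing arm is released with the inclinometer point about 3 mm from the binnacle centre.

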